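# Clear the luthier's bench: clamps, bridges and plane to their trays

## Robot

A 6-joint arm with a two-finger parallel gripper is mounted at the origin on the work surface. World frame = base frame: x ahead of the robot, y to its left, z up, the work surface at z = 0. Lengths are in m, angles in rad, forces in N, time in s.
With the tool pointing down it reaches from about 0.375 to 0.9 m from the base axis. Payload 3.1 kg.
Tool frame: the origin (TCP) lies between the finger pads; the fingertips stand 14 mm ahead of it and the grasp point (between the pads) lies 5 mm behind it (robot.finger_overhang is the distance from the TCP to the fingertips, in m); z points along the fingers, y is the line along which they close (so a half turn about z gives the same grasp; the last joint's range is limited). The gripper opens to 87 mm and grips with 3 to 60 N. Pads are 19 mm wide; open, the fingers measure 117 mm over their backs; the gripper's body (75 mm by 190 mm) begins 51 mm behind the grasp point.
Start: joints at [-1.317, 0.527, 1.433, -0, 1.181, -0.178], TCP at [0.262, -0.568, 0.237] pointing down, gripper open.
Joint ranges: [-3.08, 3.08], [-0.75, 2.2], [0.22, 2.44], [-1.43, 4.57], [0, 2.65], [-2.85, 2.85]. Speed limits (rad/s): [2.79, 2.79, 3.14, 3.14, 3.14, 3.14].

## Interface

Orientations are given as a unit quaternion [x, y, z, w].
In Python, from rig import monitor, cams, workorder, robot gives the robot as it stands.
- The arm moves only by the tool send_rows, never from a script. Its argument "moves" is one flat list of numbers, 7 for each row, row after row: the opening, from 0 (shut) to 1 (fully open), then the shift along the world's x, y, z in cm, then the turn, a rotation vector about the world's x, y, z in rad. A call has 1 to 5 rows; each row is the pose to reach, as a shift and turn from the pose commanded when the call began; what a row does not reach only later rows make up. A row lasts 1/12 s, in which the tool goes at most 41.7 mm and 7.16 degrees, less where a joint would pass 70% of its speed; a pose out of reach is approached as far as the arm can. A call with a gripper value outside its range is refused whole. The fingers move at their own pace and stop on an object; "grip_force" is the grip in N (left out, the last holds). Time passes only in rows, so rows that repeat a pose let the fingers close. It gives the time, the measured TCP pose, the force, the opening and the grip force at its end, in the units of the state.
- monitor.get_obs(): the state, without advancing time (a new reading comes with each control period).
- cams.camera(name): name is "side" or "top"; returns a dict with "pixels" (400x640x3 uint8, blue, green, red), "range_z" (400x640 float32, m along the optical axis (not along the pixel's ray), 0 where there is no reading), "fovy" (degrees; the focal length in pixels is half the picture's height over the tangent of half this angle, whatever the lens; pixels are square), "cx", "cy" (the principal point, pixels), "rvec" (rotation vector, rad) and "tvec" (3), from world to camera coordinates, as OpenCV has them. Camera axes: x right, y down, z forward; pixel columns grow to the right and rows downward; lengths in m; the calibration is good to about 2 mm. A picture is of the moment at which its call begins.
- workorder.hand_in(): hands the job in; it is judged then, once.
The state is a dict: "time": time; "q": joint angles; "joint_velocities": joint speeds; "joint_torque": joint torques, N m; "position": TCP position; "tool_rot": TCP orientation; "ft_force": force on the tool from outside, world axes, zero at the start; "moment": the same for the moment, N m; "grip_width": finger opening in m; "grip_force": force on a finger pad.
Only numpy, scipy, OpenCV 4.12 (cv2) and the standard library are available. Lean on these libraries where they do the work, as an engineer would, in place of code of your own. Each camera call takes 0.05 s, during which the arm holds its last target. There are 200 camera calls.

## Task

Tidy the mixed parts off the work mat: stand both spool clamps upright in the round tin, lay both ukulele bridges flat on the floor of the square tray, side by side and not on top of each other, and put the little brass finger plane, standing on its sole, in the long narrow tray. Leave the roll of tape and the cork block where they are.

Things in the scene. Friction and masses are not known exactly. Their poses are not given: they have to be found in the camera images.
- clamp1_mid (a point): Spool clamp 1: two light wooden discs of diameter 34 mm, each 14 mm thick, one above the other on a steel rod, with a small nut on top; stands upright, 56 mm tall overall. The point is its centre on the axis, 28 mm above its foot; z is its axis, up. The upper disc lies 6 to 20 mm above the point.
- clamp2_mid (a point): Spool clamp 2, identical to the first: two light wooden discs of diameter 34 mm, each 14 mm thick, one above the other on a steel rod, with a small nut on top; stands upright, 56 mm tall overall. The point is its centre on the axis, 28 mm above its foot; z is its axis, up. The upper disc lies 6 to 20 mm above the point.
- bridge1_mid (a point): Ukulele bridge 1: flat dark rosewood bar with a thin white saddle strip on top, 80 mm long (its x axis) by 24 mm wide (y) and 9 mm thick over the middle 54 mm, with 5 mm thick wing ends. Lies flat, z up; the point is its centre, 4.5 mm above its underside.
- bridge2_mid (a point): Ukulele bridge 2, identical to the first: flat dark rosewood bar with a thin white saddle strip on top, 80 mm long (its x axis) by 24 mm wide (y) and 9 mm thick over the middle 54 mm, with 5 mm thick wing ends. Lies flat, z up; the point is its centre, 4.5 mm above its underside.
- plane_mid (a point): Small brass finger plane with a steel blade and a dark wedge: body 56 mm long (x) by 24 mm wide (y) with flat parallel sides 16 mm high, about 25 mm tall to the tip of the blade. Stands on its flat sole, z up; the point is on its centre line, 11 mm above the sole.
- tin: Round open metal tin, fixed to the bench: inside diameter 134 mm, floor 4 mm thick, rim 18 mm above the bench. Origin at the centre of its underside, z up.
- square_tray: Square open plywood tray, fixed to the bench: 146 by 146 mm outside, walls 5 mm thick along its x and y axes, floor 5 mm thick, rim 18 mm above the bench. Origin at the centre of its underside, z up.
- long_tray: Long narrow open plywood tray, fixed to the bench: 170 mm (x) by 100 mm (y) outside, walls 5 mm thick, floor 5 mm thick, rim 18 mm above the bench. Origin at the centre of its underside, z up.
- tape_mid (a point): Roll of yellow tape lying flat, outside diameter 50 mm, 18 mm tall; loose bystander to leave alone. The point is its centre, 9 mm above the bench.
- cork_mid (a point): Cork sanding block, 60 mm (x) by 32 mm (y) by 24 mm tall; loose bystander to leave alone. The point is its centre, 12 mm above the bench.
Things that resemble listed ones, but are neither listed nor needed, are in the scene too. Leave any turquoise look-alike of the part that bears bridge2_mid alone.

How it is judged:
At the end, for the whole second after the job is handed in: At rest: clamps upright (0.15 rad) on the tin's floor, within 55 mm of its centre; bridges flat (0.12 rad) on the square tray's floor, centres within 60 mm of its centre along each wall; plane on its sole (0.12 rad) on the long tray's floor; tape roll and cork block within 25 mm of their starts (horizontal distance between each of clamp1_mid, clamp2_mid and tin below 0.055 m and z of each of clamp1_mid, clamp2_mid in the frame of tin below 0.037 m and angle between each of clamp1_mid, clamp2_mid's own z axis and vertical below 0.15 rad and x of bridge1_mid in the frame of square_tray between -0.06 and 0.06 m and y of bridge1_mid in the frame of square_tray between -0.06 and 0.06 m and z of each of bridge1_mid, bridge2_mid in the frame of square_tray below 0.0125 m and angle between each of bridge1_mid, bridge2_mid, plane_mid's own z axis and vertical below 0.12 rad and x of bridge2_mid in the frame of square_tray between -0.06 and 0.06 m and y of bridge2_mid in the frame of square_tray between -0.06 and 0.06 m and x of plane_mid in the frame of long_tray between -0.068 and 0.068 m and y of plane_mid in the frame of long_tray between -0.04 and 0.04 m and z of plane_mid in the frame of long_tray below 0.02 m and linear speed of each of clamp1, clamp2, bridge1, bridge2, plane below 0.01 m/s and angular speed of each of clamp1, clamp2, bridge1, bridge2, plane below 0.15 rad/s and distance of each of tape_mid, cork_mid from where it was at the start of the episode below 0.025 m); the robot touches nothing.
It fails at once if the tape roll or the cork block is pushed away (over 25 mm) (distance of any of tape_mid, cork_mid from where it was at the start of the episode above 0.025 m).
It also fails if it takes over 141 s, if anything falls off the work surface, if the arm or the gripper's body presses on something with over 40 N, if the wrist force passes 120 N, or if a joint passes its speed limit or range.

## Working session

There is one attempt and no reset: what is moved stays moved. The work goes in short steps, Python scripts to look and compute and a tool call to move; the robot and the scene stay as the last step left them, time stands still between calls to the robot, and variables do not carry over. Pictures are saved under pics/ and viewed, at most 14 in all, crops included, and the job is handed in when it is done.

Besides the shell and the picture viewer there is one more tool, called after "Call:" as a command line: name --argument value ..., lists and objects as JSON in quotes. send_rows: Moves the arm, as the interface text tells. Its arguments: {"type":"object","properties":{"moves":{"type":"array","items":{"type":"number"}},"grip_force":{"type":"number"}},"required":["moves"]}

```bash
ls; mkdir -p pics; cat > h.py <<'E'
import numpy as np,cv2
from rig import monitor,cams,workorder,robot
def cam(n):
    c=cams.camera(n); c['f']=200/np.tan(np.radians(c['fovy'])/2); c['R']=cv2.Rodrigues(np.array(c['rvec'],float))[0]; c['t']=np.array(c['tvec'],float).ravel(); return c
def ray(c,u,v,z):
    "pixels -> world points on plane height z"
    u=np.atleast_1d(u);v=np.atleast_1d(v)
    d=np.stack([(u-c['cx'])/c['f'],(v-c['cy'])/c['f'],np.ones(len(u))],1)@c['R']
    o=-c['R'].T@c['t']; return o+d*((z-o[2])/d[:,2])[:,None]
def cloud(c):
    v,u=np.mgrid[0:400,0:640]; Z=c['range_z']
    p=np.stack([(u-c['cx'])/c['f']*Z,(v-c['cy'])/c['f']*Z,Z],-1)
    return (p-c['t'])@c['R']
E
python3 - <<'E'
from h import *
for n in('top','side'):
    c=cam(n); cv2.imwrite(f'pics/{n}0.png',c['pixels']); print(n,c['fovy'],c['cx'],c['cy'],-c['R'].T@c['t'],c['R'].round(2).tolist())
s=monitor.get_obs(); print(s)
E
```

```text
pics
top 52.118327181805356 327.42213561902764 197.77978357663633 [ 0.3837937 -0.0034596  1.1839261] [[0.02, -1.0, 0.0], [-1.0, -0.02, -0.08], [0.08, -0.0, -1.0]]
side 46.303704497444414 316.58722178269676 196.90353418706906 [0.07090198 0.79653496 0.67599712] [[-0.89, -0.46, 0.02], [-0.27, 0.51, -0.82], [0.36, -0.73, -0.57]]
{'time': 0.1, 'q': array([-1.31747573e+00,  5.28335376e-01,  1.43376330e+00, -3.12812636e-05,
        1.18138816e+00, -1.78498434e-01]), 'joint_velocities': array([-0.00032587, -0.00070482, -0.00257563,  0.00014196, -0.00040046,
       -0.00068902]), 'joint_torque': array([-3.00750912e-05, -4.40985167e+01, -1.77151895e+01,  6.34478847e-02,
        5.34001691e-02, -4.44109151e-05]), 'position': array([ 0.26143833, -0.56700636,  0.23569616]), 'tool_rot': array([ 9.76780234e-01,  2.14241631e-01, -4.98772243e-05, -9.45883667e-04]), 'ft_force': array([-0.15630033, -0.67540902,  0.47903359]), 'moment': array([-0.04920111,  0.018464  , -0.0237524 ]), 'grip_force': 0.0, 'grip_width': 0.08682151037081783}
```

View pics/top0.png

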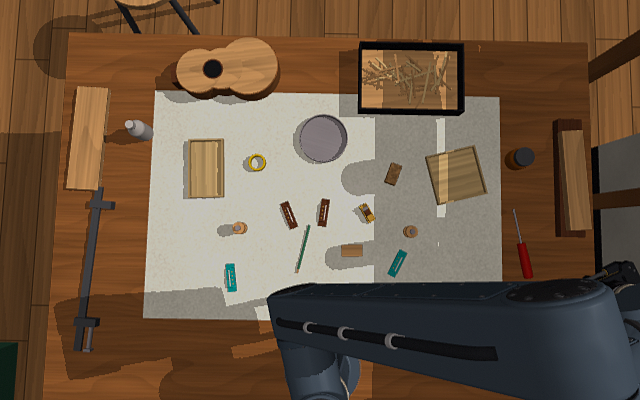

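View pics/side0.png

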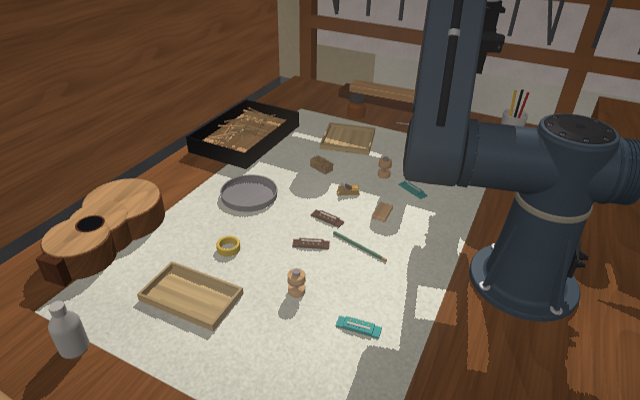

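Top view: clamps are near (240,228) and (410,231), dark bridges near (289,215) and (323,212), and the plane near (367,213). The tin is at (323,138), the long tray at (206,168), the square tray at (456,175) and the tape at (257,162). The cork is one of the brown blocks at (392,173) or (351,250), so I'll leave both. Turquoise look-alikes are at (230,277) and (398,263). Next I'll measure these by height mask and contours.

```bash
python3 - <<'E'
from h import *
c=cam('top'); P=cloud(c); np.savez('/tmp/top.npz',P=P,px=c['pixels'])
h=P[...,2]; print('mat z',np.median(h[260:300,170:220]),np.median(h[190:200,300:320]))
m=((h>0.004)&(h<0.1)).astype(np.uint8); m[:95]=0;m[282:]=0;m[:,:150]=0;m[:,500:]=0
n,L,S,C=cv2.connectedComponentsWithStats(m,connectivity=4)
for i in range(1,n):
    if S[i,4]<25: continue
    k=L==i; q=P[k]; z=np.percentile(q[:,2],90)
    v,u=np.nonzero(k); w=ray(c,u,v,z)[:,:2]
    (cx,cy),(a,b),an=cv2.minAreaRect((w*1000).astype(np.float32))
    if a<b: a,b,an=b,a,an-90
    print(f'px({C[i][0]:.0f},{C[i][1]:.0f}) n{S[i,4]} z90 {z:.4f} ctr {cx:.1f} {cy:.1f} size {a:.0f}x{b:.0f} longaxis {((an+90)%180)-90:.0f} r {np.hypot(cx,cy):.0f} med {np.median(q,0).round(4)} bgr {np.median(c["pixels"][k],0)}')
im=c['pixels'][120:290,190:490]; cv2.imwrite('pics/crop.png',cv2.resize(im,None,fx=2.66,fy=2.66,interpolation=cv2.INTER_CUBIC))
E
```

```text
mat z 0.0019356285517561096 0.0015971732014599398
px(204,97) n89 z90 0.0336 ctr 757.9 353.2 size 75x15 longaxis -89 r 836 med [0.7645 0.3571 0.0186] bgr [ 9. 22. 39.]
px(252,97) n143 z90 0.0434 ctr 757.6 213.5 size 97x15 longaxis -89 r 787 med [0.7643 0.2181 0.0241] bgr [10. 23. 41.]
px(411,104) n2096 z90 0.0490 ctr 741.9 -240.9 size 310x61 longaxis -89 r 780 med [ 0.7546 -0.2469  0.0186] bgr [ 53.  86. 119.]
px(322,137) n1075 z90 0.0175 ctr 651.4 8.3 size 144x142 longaxis -83 r 651 med [0.6555 0.0163 0.0062] bgr [120. 119. 128.]
px(151,132) n33 z90 0.0240 ctr 655.2 500.9 size 32x11 longaxis 3 r 825 med [0.6577 0.5074 0.0149] bgr [102. 106. 112.]
px(206,168) n1777 z90 0.0186 ctr 559.4 344.5 size 180x112 longaxis 2 r 657 med [0.5582 0.3482 0.0072] bgr [ 90. 137. 168.]
px(456,175) n2042 z90 0.0181 ctr 551.7 -375.5 size 155x155 longaxis 15 r 667 med [ 0.5531 -0.3782  0.0068] bgr [ 66.  99. 122.]
px(256,162) n147 z90 0.0200 ctr 576.8 197.9 size 51x49 longaxis 47 r 610 med [0.5778 0.2004 0.0167] bgr [  0. 148. 180.]
px(393,173) n262 z90 0.0269 ctr 549.5 -191.7 size 64x41 longaxis -22 r 58
[... 567 characters left out ...]
7.5 49.9 size 45x8 longaxis -13 r 381 med [0.3784 0.0495 0.008 ] bgr [65. 92. 47.]
px(410,231) n157 z90 0.0555 ctr 385.4 -236.1 size 39x36 longaxis -89 r 452 med [ 0.3867 -0.2379  0.0479] bgr [ 57.  88. 120.]
px(301,257) n85 z90 0.0100 ctr 306.8 64.4 size 92x11 longaxis -14 r 314 med [0.3044 0.0651 0.007 ] bgr [66. 95. 50.]
px(351,250) n276 z90 0.0150 ctr 329.9 -78.3 size 65x39 longaxis -89 r 339 med [ 0.3301 -0.0772  0.0124] bgr [ 62.   98.5 133. ]
px(397,263) n236 z90 0.0124 ctr 295.7 -208.3 size 79x30 longaxis -26 r 362 med [ 0.2955 -0.2085  0.0089] bgr [88. 90.  5.]
px(230,273) n162 z90 0.0128 ctr 260.7 264.9 size 53x29 longaxis 11 r 372 med [0.2586 0.2646 0.0096] bgr [125.  129.    1.5]
```

View pics/crop.png

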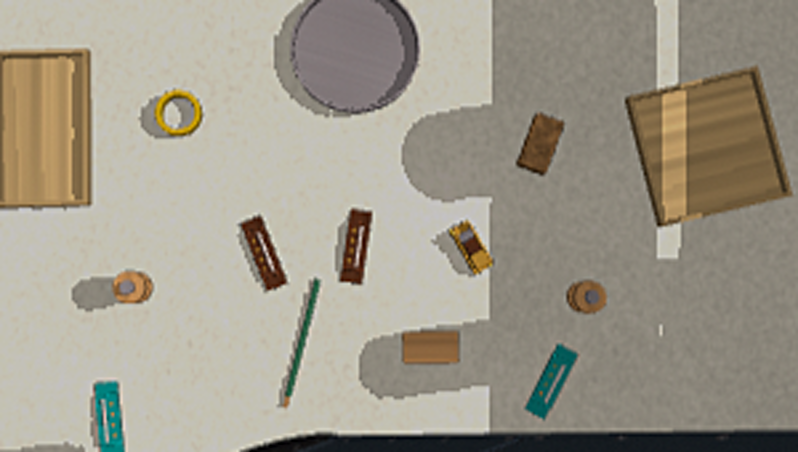

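Sizes and heights agree with the spec. The 27 mm high dark block at (0.55,-0.19) is the cork, and the 12 mm one is a look-alike. I'll move towards the nearer clamp, (0.386,-0.237), and refine the poses from there.

Call:
send_rows --moves '[1,6,16.5,-5,0,0,0,1,6,16.5,-5,0,0,0,1,6,16.5,-5,0,0,0,1,6,16.5,-5,0,0,0,1,6,16.5,-5,0,0,0]'

```text
time: 0.57
position: [0.3212, -0.3954, 0.1846]
tool_rot: [0.977, 0.215, -0.001, -0.005]
ft_force: [-0.2, 1.2, -0.4]
grip_width: 0.0872
grip_force: 0.0
```

Call:
send_rows --moves '[1,6.5,16.4,-5,0,0,0,1,6.5,16.4,-5,0,0,0,1,6.5,16.4,-5,0,0,0,1,6.5,16.4,-5,0,0,0,1,6.5,16.4,-5,0,0,0]'

```text
time: 0.98
position: [0.3858, -0.2335, 0.1353]
tool_rot: [0.977, 0.215, -0.001, -0.003]
ft_force: [-0.3, 0.5, -0.2]
grip_width: 0.0869
grip_force: 0.0
```

```bash
python3 - <<'E'
from h import *
d=np.load('/tmp/top.npz');P=d['P']
def near(x,y,r,z0,z1):
    k=(np.hypot(P[...,0]-x,P[...,1]-y)<r)&(P[...,2]>z0)&(P[...,2]<z1); return P[k][:,:3]
for n,x,y,r,a,b in [('b1',.439,.0025,.045,.0045,.02),('b2',.428,.102,.045,.0045,.02),('plane',.439,-.121,.036,.006,.04),('cA',.388,.234,.03,.042,.054),('cB',.3867,-.238,.03,.042,.054),('cAnut',.388,.234,.03,.054,.07),('cBnut',.3867,-.238,.03,.054,.07)]:
    q=near(x,y,r,a,b); m=q[:,:2].mean(0); w,V=np.linalg.eigh(np.cov(q[:,:2].T)); ex=V[:,1]; mid=(q.min(0)+q.max(0))/2
    print(n,len(q),m.round(4),'mid',mid.round(4),'ang',np.degrees(np.arctan(ex[1]/ex[0])).round(1),'L',np.sqrt(12*w).round(4))
def rim(x,y,r):
    q=near(x,y,r,.015,.022); c=cv2.minAreaRect((q[:,:2]*1000).astype(np.float32)); return c
print('tin',cv2.minEnclosingCircle((near(.651,.008,.09,.014,.022)[:,:2]*1000).astype(np.float32)))
print('sq',rim(.552,-.376,.12)); print('long',rim(.559,.3445,.115))
E
```

```text
b1 257 [0.4379 0.0028] mid [0.4382 0.0036 0.0104] ang -3.9 L [0.0485 0.0748]
b2 274 [0.4289 0.1029] mid [0.4292 0.1024 0.0098] ang 25.1 L [0.0495 0.0752]
plane 163 [ 0.4382 -0.1207] mid [ 0.4377 -0.1147  0.0177] ang 31.1 L [0.0284 0.0536]
cA 101 [0.3876 0.2379] mid [0.3874 0.2386 0.0482] ang -65.6 L [0.0312 0.0321]
cB 98 [ 0.3864 -0.2414] mid [ 0.3869 -0.2418  0.0487] ang -47.5 L [0.0312 0.0319]
cAnut 19 [0.3885 0.2392] mid [0.39   0.2397 0.0581] ang 4.3 L [0.0122 0.0147]
cBnut 19 [ 0.387  -0.2412] mid [ 0.3869 -0.2413  0.0577] ang -0.4 L [0.0125 0.0128]
tin ((652.9172973632812, 8.724540710449219), 71.01448059082031)
sq ((552.5674438476562, -377.02276611328125), (146.23373413085938, 148.46437072753906), 14.452991485595703)
long ((558.7772216796875, 345.2230224609375), (170.82391357421875, 100.80534362792969), 2.433042049407959)
```

Call:
send_rows --moves '[1,0,-0.2,-4,0,0,0,1,0,-0.2,-8,0,0,0,1,0,-0.2,-9.8,0,0,0,1,0,-0.2,-9.8,0,0,0,1,0,-0.2,-9.8,0,0,0]' --grip_force 12

```text
time: 1.4
position: [0.3864, -0.2405, 0.0378]
tool_rot: [0.977, 0.214, -0.001, -0.001]
ft_force: [-0.6, -0.0, 0.8]
grip_width: 0.087
grip_force: 0.0
```

Call:
send_rows --moves '[0,0,0,0,0,0,0,0,0,0,0,0,0,0,0,0,0,0,0,0,0,0,0,0,0,0,0,0,0,0,0,0,0,0,0]'

```text
time: 1.82
position: [0.3869, -0.2411, 0.0395]
tool_rot: [0.977, 0.214, 0.001, 0.001]
ft_force: [0.5, -0.8, 0.1]
grip_width: 0.0612
grip_force: 0.0
```

Call:
send_rows --moves '[0,0,0,0,0,0,0,0,0,0,0,0,0,0,0,0,0,0,0,0,0,0,0,0,0,0,0,0,0,0,0,0,0,0,0]'

```text
time: 2.23
position: [0.3866, -0.2406, 0.0385]
tool_rot: [0.977, 0.214, 0.0, 0.0]
ft_force: [0.2, 0.3, 0.3]
grip_width: 0.0334
grip_force: 12.0
```

Call:
send_rows --moves '[0,0,0,4,0,0,0,0,0,0,8,0,0,0,0,3,2.7,8,0,0,0,0,6,5.4,8,0,0,0,0,9,8.1,8,0,0,0]'

```text
time: 2.65
position: [0.4775, -0.1594, 0.1194]
tool_rot: [0.977, 0.213, 0.001, 0.001]
ft_force: [0.5, -0.7, -0.5]
grip_width: 0.0333
grip_force: 12.0
```

Call:
send_rows --moves '[0,3,2.7,0,0,0,0,0,6,5.4,0,0,0,0,0,9,8.1,0,0,0,0,0,12,10.8,0,0,0,0,0,15,13.5,0,0,0,0]'

```text
time: 3.07
position: [0.6273, -0.0227, 0.1181]
tool_rot: [0.977, 0.214, -0.001, -0.0]
ft_force: [0.0, -1.1, -1.2]
grip_width: 0.0334
grip_force: 12.0
```

Call:
send_rows --moves '[0,3,2.7,0,0,0,0,0,5,4.5,-1,0,0,0,0,5,4.5,-4,0,0,0,0,5,4.5,-6,0,0,0,0,5,4.5,-7.3,0,0,0]'

```text
time: 3.48
position: [0.6746, 0.0216, 0.0424]
tool_rot: [0.977, 0.215, -0.002, -0.001]
ft_force: [-0.7, 0.3, 5.0]
grip_width: 0.0334
grip_force: 12.0
```

Call:
send_rows --moves '[0,0,0,0,0,0,0,0,0,0,-0.15,0,0,0,0,0,0,-0.3,0,0,0,0,0,0,-0.3,0,0,0]'

```text
time: 3.82
position: [0.6771, 0.0199, 0.0435]
tool_rot: [0.977, 0.214, 0.001, 0.0]
ft_force: [0.0, -0.3, 0.5]
grip_width: 0.0337
grip_force: 12.0
```

Call:
send_rows --moves '[0,0,0,-0.1,0,0,0,0,0,0,-0.15,0,0,0,0,0,0,-0.15,0,0,0]'

```text
time: 4.07
position: [0.6768, 0.0202, 0.0417]
tool_rot: [0.977, 0.214, 0.0, 0.0]
ft_force: [-0.5, -0.5, -0.9]
grip_width: 0.0332
grip_force: 12.0
```

Call:
send_rows --moves '[0.65,0,0,0,0,0,0,0.65,0,0,0,0,0,0,0.65,0,0,0,0,0,0,0.65,0,0,0,0,0,0,0.65,0,0,2,0,0,0]'

```text
time: 4.48
position: [0.6735, 0.0207, 0.0575]
tool_rot: [0.977, 0.214, -0.004, -0.001]
ft_force: [-0.1, 0.3, -0.6]
grip_width: 0.0546
grip_force: 0.0
```

Call:
send_rows --moves '[0.7,0,0,4,0,0,0,1,0,0,6,0,0,0,1,-2,2,6,0,0,0,1,-4,4,6,0,0,0,1,-6.5,6.5,6,0,0,0]'

```text
time: 4.9
position: [0.6126, 0.0849, 0.1221]
tool_rot: [0.977, 0.213, 0.002, 0.001]
ft_force: [-0.1, 1.3, 0.4]
grip_width: 0.0797
grip_force: 0.0
```

Call:
send_rows --moves '[1,-3,2,0,0,0,0,1,-6,4,0,0,0,0,1,-9,6,0,0,0,0,1,-12,8,0,0,0,0,1,-15,10.3,0,0,0,0]'

```text
time: 5.32
position: [0.4603, 0.1889, 0.1213]
tool_rot: [0.977, 0.214, 0.0, 0.0]
ft_force: [1.0, 1.2, 0.5]
grip_width: 0.0867
grip_force: 0.0
```

Call:
send_rows --moves '[1,-3,2,0,0,0,0,1,-6,4,0,0,0,0,1,-7.4,5.05,0,0,0,0,1,-7.4,5.05,0,0,0,0,1,-7.4,5.05,0,0,0,0]'

```text
time: 5.73
position: [0.3874, 0.2395, 0.1214]
tool_rot: [0.977, 0.215, 0.001, 0.0]
ft_force: [-0.5, -0.8, 0.7]
grip_width: 0.0868
grip_force: 0.0
```

```bash
python3 - <<'E'
from h import *
for n in('top','side'):
    c=cam(n); P=cloud(c); k=(P[...,2]>.04)&(P[...,2]<.1)&(np.hypot(P[...,0]-.652,P[...,1]-.0085)<.067)
    q=P[k]; print(n,len(q),q.mean(0).round(4),'zmax',np.percentile(q[:,2],98).round(4)); 
    cv2.imwrite(f'pics/{n}1.png',c['pixels'])
t=cv2.imread('pics/top1.png')[110:280,190:500];s=cv2.imread('pics/side1.png')[120:290,190:500]
cv2.imwrite('pics/both1.png',cv2.resize(np.vstack([t,s]),None,fx=1.7,fy=1.7))
print(monitor.get_obs()['position'])
E
```

```text
top 118 [0.6748 0.0192 0.0535] zmax 0.0629
side 142 [0.6731 0.0252 0.051 ] zmax 0.0613
[0.38935317 0.23896109 0.12135214]
```

View pics/both1.png

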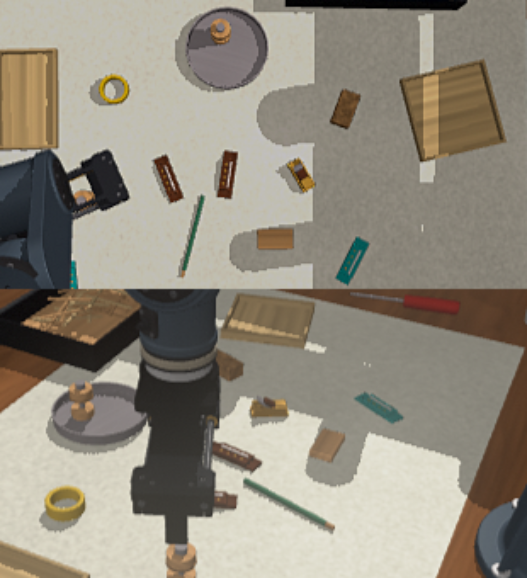

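The first clamp stands upright in the tin (top panel about (220,30)). The gripper is over the second clamp.

Call:
send_rows --moves '[1,0,0,-4,0,0,0,1,0,0,-7,0,0,0,1,0,0,-8.3,0,0,0,1,0,0,-8.3,0,0,0,0,0,0,-8.3,0,0,0]'

```text
time: 6.25
position: [0.3887, 0.2383, 0.0374]
tool_rot: [0.977, 0.213, -0.0, 0.0]
ft_force: [-0.1, -0.3, 0.4]
grip_width: 0.085
grip_force: 0.0
```

Call:
send_rows --moves '[0,0,0,0,0,0,0,0,0,0,0,0,0,0,0,0,0,0,0,0,0,0,0,0,0,0,0,0,0,0,0,0,0,0,0]'

```text
time: 6.67
position: [0.388, 0.2391, 0.0388]
tool_rot: [0.977, 0.214, 0.001, -0.0]
ft_force: [0.2, -0.0, 0.3]
grip_width: 0.0552
grip_force: 0.0
```

Call:
send_rows --moves '[0,0,0,0,0,0,0,0,0,0,0,0,0,0,0,0,0,0,0,0,0,0,0,0,0,0,0,0,0,0,0,0,0,0,0]'

```text
time: 7.08
position: [0.3876, 0.239, 0.0381]
tool_rot: [0.977, 0.214, 0.0, -0.0]
ft_force: [-0.8, -0.2, 2.0]
grip_width: 0.0336
grip_force: 12.0
```

Call:
send_rows --moves '[0,0,0,4,0,0,0,0,0,0,8,0,0,0,0,2.7,-2.7,8,0,0,0,0,5.4,-5.4,8,0,0,0,0,8.1,-8.1,8,0,0,0]'

```text
time: 7.5
position: [0.4693, 0.1575, 0.1189]
tool_rot: [0.977, 0.215, 0.001, 0.0]
ft_force: [0.8, 0.9, -1.0]
grip_width: 0.0336
grip_force: 12.0
```

Call:
send_rows --moves '[0,2.8,-2.8,0,0,0,0,0,5.6,-5.6,0,0,0,0,0,8.4,-8.4,0,0,0,0,0,11.2,-11.2,0,0,0,0,0,13.8,-13.9,0,0,0,0]'

```text
time: 7.92
position: [0.6076, 0.0171, 0.1177]
tool_rot: [0.977, 0.214, -0.0, -0.0]
ft_force: [1.1, 0.7, -0.4]
grip_width: 0.0333
grip_force: 12.0
```

Call:
send_rows --moves '[0,2,-2.2,0,0,0,0,0,2,-2.2,-2,0,0,0,0,2,-2.2,-5,0,0,0,0,2,-2.2,-7,0,0,0,0,2,-2.2,-7.4,0,0,0]'

```text
time: 8.33
position: [0.6245, -0.0034, 0.0411]
tool_rot: [0.977, 0.214, -0.003, -0.001]
ft_force: [-4.0, -1.4, 12.3]
grip_width: 0.0335
grip_force: 12.0
```

Call:
send_rows --moves '[0,0,0,-0.1,0,0,0,0,0,0,-0.2,0,0,0,0,0,0,-0.3,0,0,0,0,0,0,-0.3,0,0,0]'

```text
time: 8.67
position: [0.6268, -0.0029, 0.0415]
tool_rot: [0.977, 0.214, 0.0, 0.0]
ft_force: [0.2, 0.6, -0.7]
grip_width: 0.0332
grip_force: 12.0
```

Call:
send_rows --moves '[0.65,0,0,0,0,0,0,0.65,0,0,0,0,0,0,0.65,0,0,0,0,0,0,0.65,0,0,0,0,0,0,0.65,0,0,2,0,0,0]'

```text
time: 9.08
position: [0.6238, -0.0027, 0.0581]
tool_rot: [0.977, 0.214, -0.003, -0.001]
ft_force: [0.5, 1.4, 0.3]
grip_width: 0.0541
grip_force: 0.0
```

Call:
send_rows --moves '[0.65,0,0,4,0,0,0,0.65,0,0,8,0,0,0,0.65,-2,-1,8,0,0,0,0.65,-5,-2,8,0,0,0,0.65,-8,-4,8,0,0,0]'

```text
time: 9.5
position: [0.5466, -0.0423, 0.1423]
tool_rot: [0.977, 0.215, 0.001, 0.001]
ft_force: [0.2, -0.3, -0.3]
grip_width: 0.0565
grip_force: 0.0
```

```bash
python3 - <<'E'
from h import *
c=cam('top'); P=cloud(c); px=c['pixels'].astype(int)
k=((P[...,2]>.04)&(P[...,2]<.1)&(np.hypot(P[...,0]-.652,P[...,1]-.0085)<.067)).astype(np.uint8)
n,L,S,C=cv2.connectedComponentsWithStats(k)
for i in range(1,n): print('clamp',S[i,4],P[L==i].mean(0).round(4),np.percentile(P[L==i][:,2],97).round(4))
cv2.imwrite('pics/top2.png',cv2.resize(c['pixels'][110:280,190:490],None,fx=2.6,fy=2.6,interpolation=cv2.INTER_CUBIC))
# colour masks for bars and plane
hsv=cv2.cvtColor(c['pixels'],cv2.COLOR_BGR2HSV)
def rep(n,box,m,z):
    u0,u1,v0,v1=box; mm=np.zeros(m.shape,np.uint8); mm[v0:v1,u0:u1]=m[v0:v1,u0:u1]; mm=cv2.morphologyEx(mm,cv2.MORPH_CLOSE,np.ones((3,3)))
    v,u=np.nonzero(mm); w=ray(c,u,v,z)[:,:2]; e,V=np.linalg.eigh(np.cov(w.T)); x=V[:,1]; 
    r=cv2.minAreaRect((w*1000).astype(np.float32)); print(n,len(u),w.mean(0).round(4),np.degrees(np.arctan(x[1]/x[0])).round(1),np.sqrt(12*e).round(4),r)
g=cv2.cvtColor(c['pixels'],cv2.COLOR_BGR2GRAY)
red=((px[...,2]-px[...,0])>25)&(g<100)
rep('b2',(275,302,198,233),red.astype(np.uint8),.009); rep('b1',(312,335,196,230),red.astype(np.uint8),.009)
pl=((px[...,2]-px[...,0])>35)
rep('plane',(355,380,200,226),pl.astype(np.uint8),.017)
E
```

```text
clamp 49 [0.6776 0.0276 0.0535] 0.0622
b2 25 [0.4541 0.1202] -21.6 [0.0114 0.0216] ((454.5933532714844, 121.16075134277344), (10.985170364379883, 22.98171615600586), 68.35002136230469)
b1 0 [nan nan] nan [nan nan] ((0.0, 0.0), (0.0, 0.0), 0.0)
plane 106 [ 0.4303 -0.1275] 12.8 [0.0216 0.0423] ((434.9783630371094, -123.50688934326172), (49.73135757446289, 24.329620361328125), 27.266117095947266)
  avg = a.mean(axis, **keepdims_kw)
  ret = um.true_divide(
<stdin>:11: RuntimeWarning: Degrees of freedom <= 0 for slice
  c *= np.true_divide(1, fact)
  c *= np.true_divide(1, fact)
<stdin>:12: RuntimeWarning: Mean of empty slice.
```

View pics/top2.png

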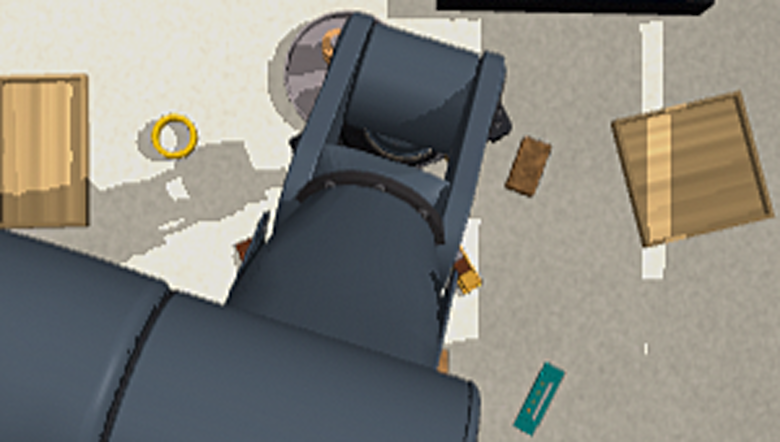

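The arm hides the bars, so I'll measure them from the saved first frame.

```bash
python3 - <<'E'
from h import *
d=np.load('/tmp/top.npz');px=d['px'].astype(int); c=cam('top')
def rep(n,box,m,z):
    u0,u1,v0,v1=box; mm=np.zeros(m.shape,np.uint8); mm[v0:v1,u0:u1]=m[v0:v1,u0:u1]; mm=cv2.morphologyEx(mm,cv2.MORPH_CLOSE,np.ones((5,5)))
    v,u=np.nonzero(mm); w=ray(c,u,v,z)[:,:2]; e,V=np.linalg.eigh(np.cov(w.T)); x=V[:,1]
    (cx,cy),(a,b),an=cv2.minAreaRect((w*1000).astype(np.float32)); print(n,len(u),w.mean(0).round(4),'ang',np.degrees(np.arctan(x[1]/x[0])).round(1),np.sqrt(12*e).round(4),'rect',round(cx,1),round(cy,1),round(a),round(b),round(an))
m=(px.max(2)<125)&((px[...,2]-px[...,0])>12)
rep('b2',(275,304,196,235),m.astype(np.uint8),.008); rep('b1',(312,335,194,232),m.astype(np.uint8),.008)
m=((px[...,2]-px[...,0])>45)|(px.max(2)<90)
rep('plane',(354,380,200,226),m.astype(np.uint8),.015)
E
```

```text
b2 228 [0.4263 0.103 ] ang 23.0 [0.0241 0.0783] rect 426.3 103.2 78 24 23
b1 233 [0.4357 0.0038] ang -7.7 [0.0245 0.0793] rect 436.0 3.7 25 79 82
plane 172 [ 0.4376 -0.1206] ang 31.9 [0.0257 0.0547] rect 437.5 -120.8 55 26 31
```

Call:
send_rows --moves '[0.65,-3,-2,0,0,0,0.06,0.65,-6,-4,0,0,0,0.117,0.65,-9,-6,0,0,0,0.117,0.65,-10.9,-7.75,0,0,0,0.117,0.65,-10.9,-7.75,-3,0,0,0.117]' --grip_force 25

```text
time: 10.02
position: [0.4379, -0.1239, 0.1144]
tool_rot: [0.963, 0.269, 0.003, 0.003]
ft_force: [0.5, 1.1, 0.4]
grip_width: 0.0565
grip_force: 0.0
```

Call:
send_rows --moves '[0.65,0,0,-4,0,0,0,0.65,0,0,-7,0,0,0,0.65,0,0,-9.3,0,0,0,0.65,0,0,-9.3,0,0,0,0,0,0,-9.3,0,0,0]'

```text
time: 10.43
position: [0.4382, -0.1208, 0.0171]
tool_rot: [0.963, 0.271, -0.0, -0.0]
ft_force: [-0.0, -0.4, 0.5]
grip_width: 0.0542
grip_force: 0.0
```

Call:
send_rows --moves '[0,0,0,0,0,0,0,0,0,0,0,0,0,0,0,0,0,0,0,0,0,0,0,0,0,0,0,0,0,0,0,0,0,0,0]'

```text
time: 10.85
position: [0.4379, -0.1207, 0.0185]
tool_rot: [0.963, 0.271, 0.0, 0.0]
ft_force: [0.1, -2.0, 0.4]
grip_width: 0.0242
grip_force: 1.2
```

Call:
send_rows --moves '[0,0,0,0,0,0,0,0,0,0,0,0,0,0,0,0,0,0,0,0,0,0,0]'

```text
validation failed for argument at $.mo...
```

Call:
send_rows --moves '[0,0,0,0,0,0,0,0,0,0,3,0,0,0,0,0,0,6,0,0,0,0,0,0,9,0,0,0,0,0,0,10,0,0,0]'

```text
time: 11.27
position: [0.4387, -0.1211, 0.121]
tool_rot: [0.963, 0.271, 0.002, 0.002]
ft_force: [0.8, -1.6, -1.5]
grip_width: 0.0237
grip_force: 25.0
```

Call:
send_rows --moves '[0,0.9,3.5,0,0,0,-0.08,0,1.8,7,0,0,0,-0.16,0,2.7,10.5,0,0,0,-0.24,0,3.6,14,0,0,0,-0.32,0,4.5,17.5,0,0,0,-0.4]'

```text
time: 11.68
position: [0.4823, 0.056, 0.118]
tool_rot: [0.997, 0.072, -0.0, -0.0]
ft_force: [0.7, -0.5, -1.2]
grip_width: 0.0237
grip_force: 25.0
```

Call:
send_rows --moves '[0,0.9,3.5,0,0,0,-0.05,0,1.8,7,0,0,0,-0.108,0,2.7,10.5,0,0,0,-0.108,0,3.6,14,0,0,0,-0.108,0,4.5,17.5,0,0,0,-0.108]'

```text
time: 12.1
position: [0.527, 0.2312, 0.1177]
tool_rot: [1.0, 0.021, -0.001, 0.0]
ft_force: [0.0, -0.4, -1.0]
grip_width: 0.024
grip_force: 25.0
```

Call:
send_rows --moves '[0,0.9,3.5,0,0,0,0,0,1.8,7,0,0,0,0,0,2.7,10.5,0,0,0,0,0,3.1,11.6,0,0,0,0,0,3.1,11.6,0,0,0,0]'

```text
time: 12.52
position: [0.5588, 0.3489, 0.1176]
tool_rot: [1.0, 0.022, 0.001, -0.001]
ft_force: [0.7, 0.3, -1.4]
grip_width: 0.0238
grip_force: 25.0
```

```bash
python3 - <<'E'
from h import *
c=cam('side'); cv2.imwrite('pics/s3.png',cv2.resize(c['pixels'][150:370,80:420],None,fx=2.2,fy=2.2)); s=monitor.get_obs(); print(s['position'],s['grip_width'],s['tool_rot'])
c=cam('top'); P=cloud(c)
k=((P[...,2]>.04)&(P[...,2]<.1)&(np.hypot(P[...,0]-.652,P[...,1]-.0085)<.067)).astype(np.uint8)
n,L,S,C=cv2.connectedComponentsWithStats(k)
for i in range(1,n): print('clamp',S[i,4],P[L==i].mean(0).round(4),np.percentile(P[L==i][:,2],97).round(4))
E
```

```text
[0.55785632 0.34666161 0.11731916] 0.023722440694537668 [ 9.99763438e-01  2.17445259e-02 -4.10421661e-04  2.73607669e-04]
clamp 121 [0.6745 0.0195 0.0531] 0.0632
clamp 117 [ 0.6265 -0.0023  0.0533] 0.0621
```

View pics/s3.png

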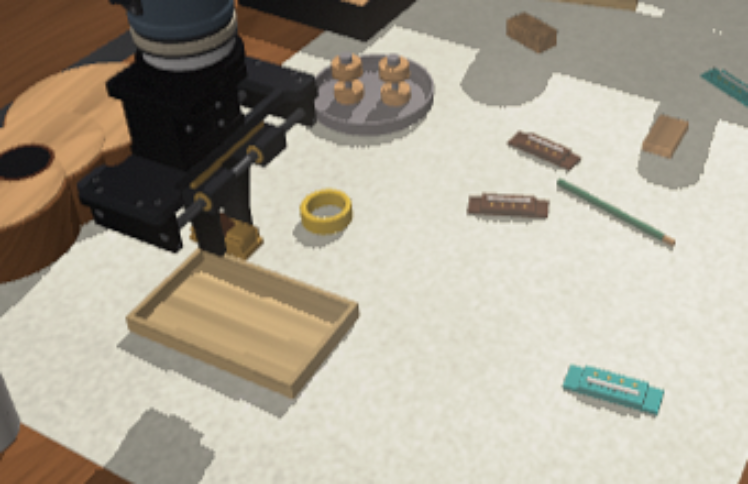

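Both clamps are upright in the tin, and the plane hangs level in the gripper over the long tray.

Call:
send_rows --moves '[0,0,0,-3.5,0,0,0,0,0,0,-6.5,0,0,0,0,0,0,-8.8,0,0,0,0,0,0,-9.4,0,0,0,0,0,0,-9.4,0,0,0]'

```text
time: 13.03
position: [0.557, 0.3431, 0.0234]
tool_rot: [1.0, 0.02, -0.002, 0.001]
ft_force: [-0.5, -0.0, -1.4]
grip_width: 0.0236
grip_force: 25.0
```

Call:
send_rows --moves '[0,0,0,-0.1,0,0,0,0,0,0,-0.2,0,0,0,0,0,0,-0.2,0,0,0]'

```text
time: 13.28
position: [0.5587, 0.3445, 0.0226]
tool_rot: [1.0, 0.02, -0.0, 0.0]
ft_force: [0.1, -1.1, -0.0]
grip_width: 0.0237
grip_force: 25.0
```

Call:
send_rows --moves '[0.48,0,0,0,0,0,0,0.48,0,0,0,0,0,0,0.48,0,0,0,0,0,0,0.48,0,0,0,0,0,0,0.48,0,0,1,0,0,0]'

```text
time: 13.7
position: [0.5572, 0.3449, 0.0306]
tool_rot: [1.0, 0.02, -0.002, 0.001]
ft_force: [0.0, 0.1, -0.6]
grip_width: 0.0406
grip_force: 0.0
```

Call:
send_rows --moves '[0.48,0,0,3,0,0,0,0.48,0,0,6,0,0,0,0.55,0,0,9,0,0,0,0.55,-2,-3.5,9,0,0,0,0.55,-4,-7,9,0,0,0]'

```text
time: 14.12
position: [0.5216, 0.2769, 0.1257]
tool_rot: [1.0, 0.022, 0.005, -0.001]
ft_force: [-0.1, -0.5, -1.3]
grip_width: 0.0467
grip_force: 0.0
```

Call:
send_rows --moves '[0.55,-2,-3.5,0,0,0,0.09,0.55,-4,-7,0,0,0,0.18,0.55,-6,-10.5,0,0,0,0.27,0.55,-8,-14,0,0,0,0.358,0.55,-9.2,-17.2,0,0,0,0.358]' --grip_force 20

```text
time: 14.53
position: [0.4237, 0.1023, 0.1228]
tool_rot: [0.98, 0.2, -0.001, -0.0]
ft_force: [0.4, -0.5, -0.3]
grip_width: 0.0478
grip_force: 0.0
```

Call:
send_rows --moves '[0.55,0,0,-3.5,0,0,0,0.55,0,0,-7,0,0,0,0.55,0,0,-9.5,0,0,0,0.55,0,0,-10.5,0,0,0,0.55,0,0,-10.5,0,0,0]'

```text
time: 14.95
position: [0.4262, 0.1032, 0.0157]
tool_rot: [0.98, 0.198, -0.001, -0.0]
ft_force: [-0.9, -0.7, 0.8]
grip_width: 0.0479
grip_force: 0.0
```

```bash
python3 - <<'E'
from h import *
c=cam('side'); cv2.imwrite('pics/s4.png',cv2.resize(c['pixels'][170:350,120:380],None,fx=3,fy=3)); s=monitor.get_obs(); print(s['position'],s['grip_width'],s['ft_force'])
E
```

```text
[0.4266158  0.10332727 0.01660873] 0.04814182551157818 [0.07396671 0.7666021  0.54778485]
```

View pics/s4.png

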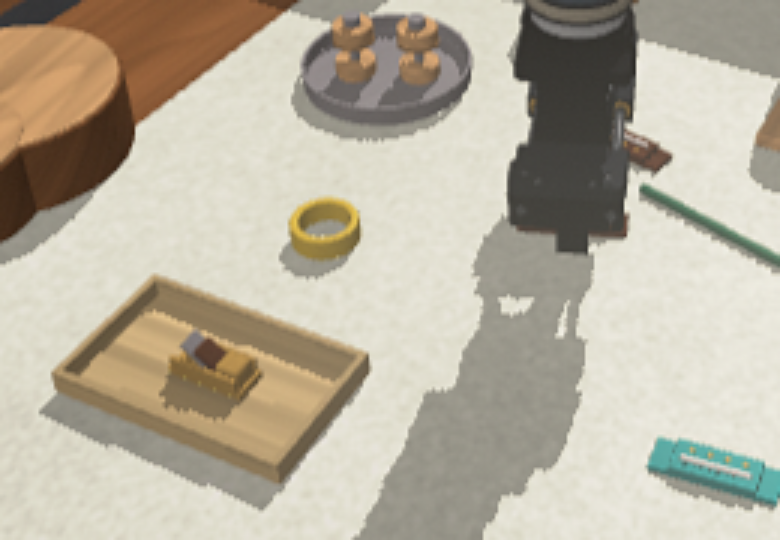

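The plane sits on its sole in the long tray, and the fingers straddle the bridge with the pads at mid-length. Now I close and carry.

Call:
send_rows --moves '[0,0,0,0,0,0,0,0,0,0,0,0,0,0,0,0,0,0,0,0,0,0,0,0,0,0,0,0,0,0,0,0,0,0,0]'

```text
time: 15.42
position: [0.427, 0.1035, 0.0177]
tool_rot: [0.98, 0.198, 0.001, 0.0]
ft_force: [-0.5, -0.1, 3.2]
grip_width: 0.0237
grip_force: 20.0
```

Call:
send_rows --moves '[0,0,0,0,0,0,0,0,0,0,0,0,0,0,0,0,0,3,0,0,0,0,0,0,6.5,0,0,0,0,0,0,10,0,0,0]'

```text
time: 15.83
position: [0.4254, 0.1034, 0.1173]
tool_rot: [0.98, 0.198, -0.002, -0.0]
ft_force: [-0.5, 0.4, -0.9]
grip_width: 0.024
grip_force: 20.0
```

Call:
send_rows --moves '[0,0.9,-3.5,0,0,0,-0.05,0,1.8,-7,0,0,0,-0.1,0,2.7,-10.5,0,0,0,-0.148,0,3.6,-14,0,0,0,-0.148,0,4.5,-17.5,0,0,0,-0.148]'

```text
time: 16.25
position: [0.4715, -0.0731, 0.1172]
tool_rot: [0.992, 0.125, -0.0, -0.0]
ft_force: [0.3, -0.5, -0.1]
grip_width: 0.0236
grip_force: 20.0
```

Call:
send_rows --moves '[0,0.9,-3.5,0,0,0,0,0,1.8,-7,0,0,0,0,0,2.7,-10.5,0,0,0,0,0,3.6,-14,0,0,0,0,0,4.5,-17.5,0,0,0,0]'

```text
time: 16.67
position: [0.5163, -0.2482, 0.1169]
tool_rot: [0.992, 0.125, -0.0, -0.0]
ft_force: [0.7, 0.5, -0.4]
grip_width: 0.0235
grip_force: 20.0
```

Call:
send_rows --moves '[0,0.9,-3.5,0,0,0,0,0,1.8,-7,0,0,0,0,0,2.9,-10.3,0,0,0,0,0,2.9,-10.3,0,0,0,0,0,2.9,-10.3,0,0,0,0]'

```text
time: 17.08
position: [0.5455, -0.3516, 0.1166]
tool_rot: [0.992, 0.124, 0.0, 0.0]
ft_force: [-0.1, 0.2, -0.3]
grip_width: 0.0236
grip_force: 20.0
```

```bash
python3 - <<'E'
from h import *
c=cam('side'); cv2.imwrite('pics/s5.png',cv2.resize(c['pixels'][40:240,250:470],None,fx=3,fy=3)); s=monitor.get_obs(); print(s['position'],s['grip_width'],s['ft_force'],s['tool_rot'])
E
```

```text
[ 0.54473511 -0.34953344  0.11631545] 0.023637050305300323 [-0.16827272  0.32412552 -1.54065053] [ 9.92227433e-01  1.24432756e-01 -6.13202571e-04 -9.13678950e-04]
```

View pics/s5.png

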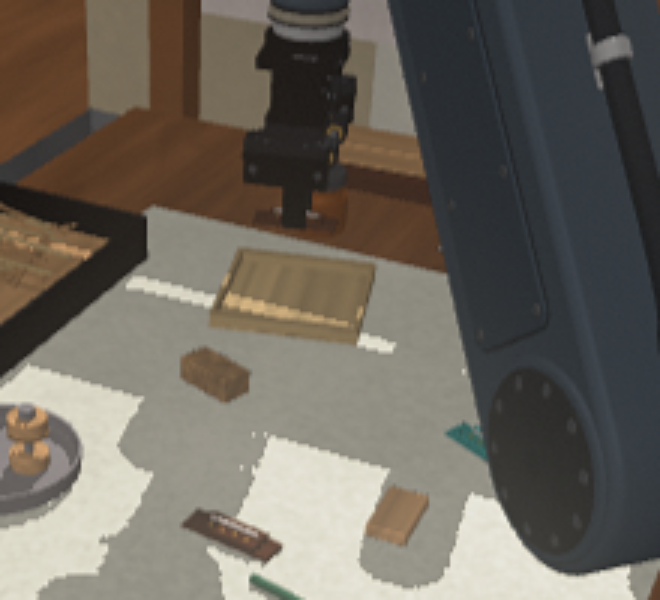

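The bridge is held level over the square tray.

Call:
send_rows --moves '[0,0,0,-3.5,0,0,0,0,0,0,-6.5,0,0,0,0,0,0,-8.8,0,0,0,0,0,0,-9.4,0,0,0,0,0,0,-9.4,0,0,0]'

```text
time: 17.55
position: [0.5441, -0.3467, 0.022]
tool_rot: [0.992, 0.126, -0.002, -0.002]
ft_force: [0.1, -0.5, -0.2]
grip_width: 0.0238
grip_force: 20.0
```

Call:
send_rows --moves '[0,0,0,-0.1,0,0,0,0,0,0,-0.2,0,0,0,0,0,0,-0.2,0,0,0]'

```text
time: 17.8
position: [0.5456, -0.3488, 0.0214]
tool_rot: [0.992, 0.125, -0.0, -0.0]
ft_force: [-0.2, 0.4, -1.5]
grip_width: 0.0236
grip_force: 20.0
```

Call:
send_rows --moves '[0.4,0,0,0,0,0,0,0.4,0,0,0,0,0,0,0.4,0,0,0,0,0,0,0.4,0,0,0,0,0,0,0.4,0,0,1,0,0,0]'

```text
time: 18.22
position: [0.5444, -0.3487, 0.0297]
tool_rot: [0.992, 0.125, -0.001, -0.001]
ft_force: [-0.3, 0.0, -0.1]
grip_width: 0.0341
grip_force: 0.0
```

Call:
send_rows --moves '[0.4,0,0,3,0,0,0,0.4,0,0,6,0,0,0,0.55,0,0,9,0,0,0,0.55,-0.9,3.5,9,0,0,-0.09,0.55,-1.8,7,9,0,0,-0.18]'

```text
time: 18.63
position: [0.5297, -0.2823, 0.1246]
tool_rot: [0.999, 0.032, 0.004, 0.003]
ft_force: [0.2, 0.8, -0.2]
grip_width: 0.0453
grip_force: 0.0
```

Call:
send_rows --moves '[0.55,-1.2,3.7,0,0,0,-0.1,0.55,-2.4,7.4,0,0,0,-0.206,0.55,-3.6,11.1,0,0,0,-0.206,0.55,-4.8,14.8,0,0,0,-0.206,0.55,-6,18.5,0,0,0,-0.206]'

```text
time: 19.05
position: [0.467, -0.0933, 0.122]
tool_rot: [0.998, -0.068, 0.001, 0.0]
ft_force: [1.0, 0.7, -0.1]
grip_width: 0.0477
grip_force: 0.0
```

Call:
send_rows --moves '[0.55,-1.2,3.7,0,0,0,0,0.55,-2.4,7.4,0,0,0,0,0.55,-3.1,9.8,0,0,0,0,0.55,-3.1,9.8,0,0,0,0,0.55,-3.1,9.8,0,0,0,0]'

```text
time: 19.47
position: [0.4365, 0.0044, 0.1218]
tool_rot: [0.998, -0.066, 0.001, 0.0]
ft_force: [0.3, -0.0, -0.4]
grip_width: 0.0476
grip_force: 0.0
```

Call:
send_rows --moves '[0.55,0,0,-3.5,0,0,0,0.55,0,0,-7,0,0,0,0.55,0,0,-9.5,0,0,0,0.55,0,0,-10.4,0,0,0,0.55,0,0,-10.4,0,0,0]'

```text
time: 19.88
position: [0.4369, 0.0022, 0.0157]
tool_rot: [0.998, -0.068, -0.001, -0.0]
ft_force: [0.1, -0.1, 0.7]
grip_width: 0.0478
grip_force: 0.0
```

Call:
send_rows --moves '[0,0,0,0,0,0,0,0,0,0,0,0,0,0,0,0,0,0,0,0,0,0,0,0,0,0,0,0,0,0,0,0,0,0,0]'

```text
time: 20.3
position: [0.4372, 0.0032, 0.0177]
tool_rot: [0.998, -0.068, 0.001, 0.0]
ft_force: [-0.8, -1.2, 2.8]
grip_width: 0.0236
grip_force: 20.0
```

Call:
send_rows --moves '[0,0,0,0,0,0,0,0,0,0,0,0,0,0,0,0,0,3,0,0,0,0,0,0,6.5,0,0,0,0,0,0,10,0,0,0]'

```text
time: 20.72
position: [0.4355, 0.0037, 0.1174]
tool_rot: [0.998, -0.068, -0.002, -0.0]
ft_force: [1.7, 0.5, -0.1]
grip_width: 0.0235
grip_force: 20.0
```

```bash
python3 - <<'E'
from h import *
c=cam('side'); cv2.imwrite('pics/s6.png',cv2.resize(c['pixels'][90:270,220:460],None,fx=3,fy=3)); s=monitor.get_obs(); print(s['position'],s['grip_width'],s['tool_rot'])
c=cam('top'); cv2.imwrite('pics/t6.png',cv2.resize(c['pixels'][130:220,410:500],None,fx=5,fy=5)); P=cloud(c)
px=c['pixels'].astype(int); g=px.max(2); a=np.radians(14.5)
k=(np.abs(P[...,0]-.5526)<.1)&(np.abs(P[...,1]+.377)<.1)&(P[...,2]<.03)
D=P-np.array([.5526,-.377,0]); X=D[...,0]*np.cos(a)+D[...,1]*np.sin(a);Y=-D[...,0]*np.sin(a)+D[...,1]*np.cos(a)
k=(np.abs(X)<.06)&(np.abs(Y)<.06); kk=k&(P[...,2]>.0095)&(P[...,2]<.03)
print('tray floor z',np.median(P[k&~kk][:,2]),'bridge',kk.sum(),X[kk].mean(),Y[kk].mean(),X[kk].min(),X[kk].max(),Y[kk].min(),Y[kk].max(),np.percentile(P[kk][:,2],[10,50,90]))
E
```

```text
[0.43903217 0.00315493 0.12294524] 0.023437528030410743 [ 9.97727072e-01 -6.72447575e-02  4.28048329e-03  7.13621475e-04]
tray floor z 0.005435185668099071 bridge 268 -0.0005476383178280263 0.021986614178378047 -0.05998031834723327 0.057738083518083905 -0.05455535057807421 0.059770676332757455 [0.00993889 0.01292983 0.01699747]
```

View pics/s6.png

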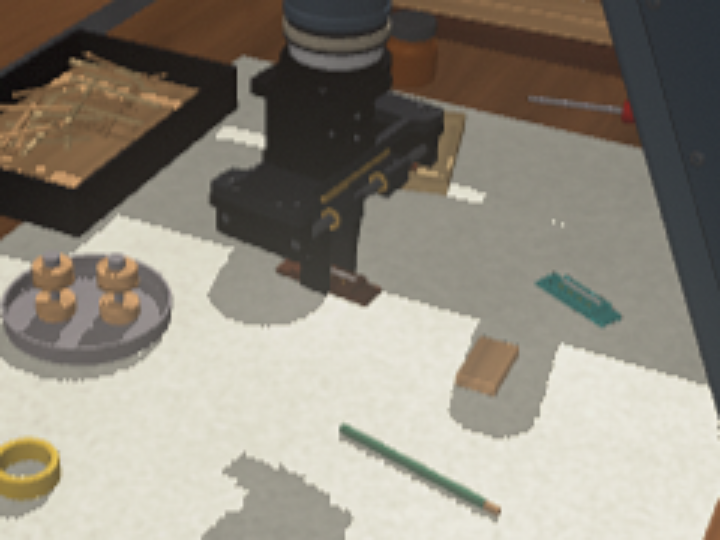

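Bridge 1 is held level (around (330,283)). I'll carry it beside the other and place it.

Call:
send_rows --moves '[0,1,-3.4,0,0,0,0.08,0,2,-6.8,0,0,0,0.16,0,3,-10.2,0,0,0,0.24,0,4,-13.6,0,0,0,0.32,0,5,-17,0,0,0,0.386]'

```text
time: 21.23
position: [0.4862, -0.1677, 0.1162]
tool_rot: [0.992, 0.127, -0.001, -0.001]
ft_force: [0.6, -0.6, 0.7]
grip_width: 0.024
grip_force: 20.0
```

Call:
send_rows --moves '[0,1,-3.4,0,0,0,0,0,2,-6.8,0,0,0,0,0,3,-10.2,0,0,0,0,0,4,-13.6,0,0,0,0,0,5,-17,0,0,0,0]'

```text
time: 21.65
position: [0.5361, -0.3377, 0.1156]
tool_rot: [0.992, 0.125, -0.001, -0.001]
ft_force: [0.5, 0.3, -0.1]
grip_width: 0.0237
grip_force: 20.0
```

Call:
send_rows --moves '[0,1,-3.4,0,0,0,0,0,2.3,-6.7,0,0,0,0,0,2.3,-6.7,0,0,0,0,0,2.3,-6.7,-2,0,0,0,0,2.3,-6.7,-4,0,0,0]'

```text
time: 22.07
position: [0.5599, -0.4046, 0.0764]
tool_rot: [0.992, 0.125, 0.001, 0.001]
ft_force: [0.3, -0.2, -0.8]
grip_width: 0.0237
grip_force: 20.0
```

Call:
send_rows --moves '[0,0,0,-2.5,0,0,0,0,0,0,-4.8,0,0,0,0,0,0,-5.4,0,0,0,0,0,0,-5.6,0,0,0,0,0,0,-5.6,0,0,0]'

```text
time: 22.48
position: [0.5588, -0.4026, 0.0202]
tool_rot: [0.992, 0.125, -0.001, -0.001]
ft_force: [1.3, -0.3, -0.1]
grip_width: 0.0241
grip_force: 20.0
```

Call:
send_rows --moves '[0.4,0,0,0,0,0,0,0.4,0,0,0,0,0,0,0.4,0,0,0,0,0,0,0.4,0,0,0,0,0,0,0.4,0,0,1,0,0,0]'

```text
time: 22.9
position: [0.5583, -0.4024, 0.0292]
tool_rot: [0.992, 0.125, -0.001, -0.002]
ft_force: [-0.6, 1.2, 0.3]
grip_width: 0.0345
grip_force: 0.0
```

Call:
send_rows --moves '[0.4,0,0,3,0,0,0,0.4,0,0,6.5,0,0,0,0.4,0,0,10,0,0,0,0.4,-2,-3,12,0,0,0,0.4,-5,-5,14,0,0,0]'

```text
time: 23.32
position: [0.5124, -0.4551, 0.1749]
tool_rot: [0.992, 0.127, 0.002, 0.003]
ft_force: [-0.9, -1.3, -0.5]
grip_width: 0.035
grip_force: 0.0
```

Call:
send_rows --moves '[0.4,-4,-1,0,0,0,0,0.4,-8,-3,0,0,0,0,0.4,-12,-5,0,0,0,0,0.4,-15,-8,0,0,0,0,0.4,-18,-10,0,0,0,0]'

```text
time: 23.73
position: [0.329, -0.5543, 0.1724]
tool_rot: [0.992, 0.125, 0.0, 0.001]
ft_force: [0.6, -1.1, 0.6]
grip_width: 0.0347
grip_force: 0.0
```

```bash
python3 - <<'E'
from h import *
s=monitor.get_obs(); print(s['position'])
c=cam('side'); a=c['pixels'][100:320,120:420]
c=cam('top'); cv2.imwrite('pics/f1.png',cv2.resize(c['pixels'][100:280,180:500],None,fx=2.4,fy=2.4)); P=cloud(c)
b=cv2.resize(a,None,fx=2.5,fy=2.5); cv2.imwrite('pics/f2.png',b)
an=np.radians(14.5); D=P-np.array([.5526,-.377,0]); X=D[...,0]*np.cos(an)+D[...,1]*np.sin(an);Y=-D[...,0]*np.sin(an)+D[...,1]*np.cos(an)
kk=((np.abs(X)<.058)&(np.abs(Y)<.058)&(P[...,2]>.0085)&(P[...,2]<.04)).astype(np.uint8)
n,L,S,_=cv2.connectedComponentsWithStats(kk)
for i in range(1,n):
    if S[i,4]>20: k=L==i; print('bridge',S[i,4],X[k].mean().round(4),Y[k].mean().round(4),np.percentile(P[k][:,2],[10,50,90]).round(4))
for nm,x,y,r,z in[('tape',.5778,.2004,.04,.012),('cork',.551,-.1932,.045,.02)]:
    k=(np.hypot(P[...,0]-x,P[...,1]-y)<r)&(P[...,2]>z); print(nm,np.median(P[k],0).round(4))
E
```

```text
[ 0.32901688 -0.55428796  0.17242879]
bridge 230 0.0 -0.0251 [0.0096 0.0137 0.0172]
bridge 241 0.0008 0.0298 [0.0095 0.0134 0.017 ]
tape [0.5771 0.1987 0.0176]
cork [ 0.5511 -0.1936  0.0244]
```

View pics/f1.png

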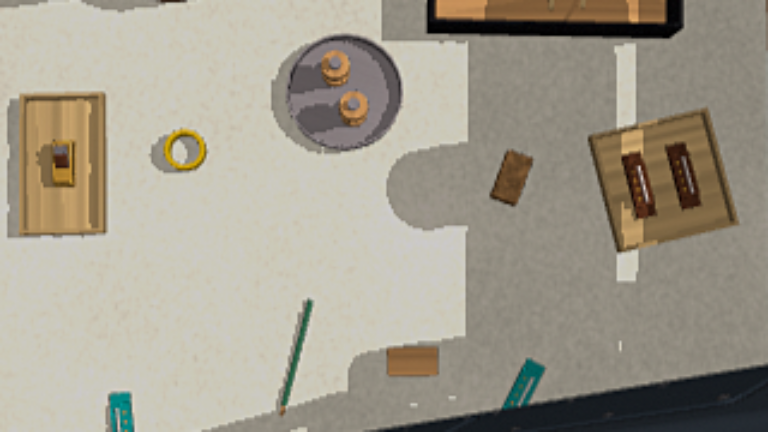

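View pics/f2.png

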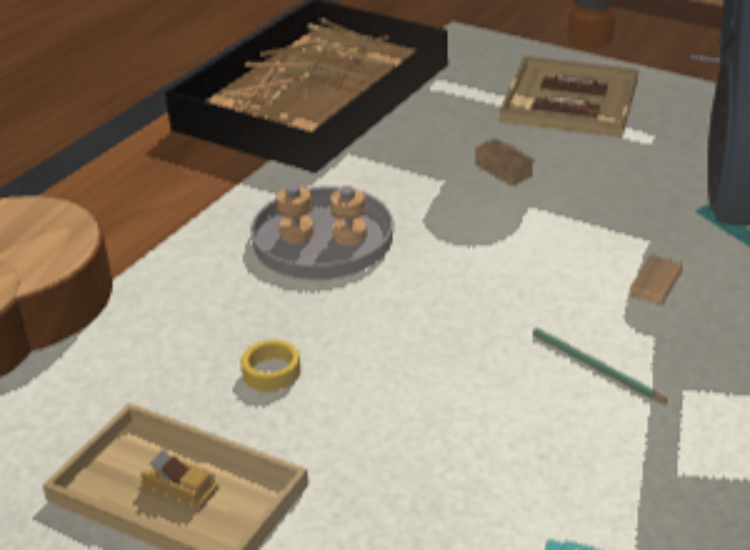

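All five parts are in place. Both clamps stand in the tin (top view (335,67) and (353,107)). The bridges lie side by side in the square tray ((638,185) and (683,175)), and the plane stands in the long tray (63,162). The tape and cork haven't moved. The gripper is clear, so I'm handing in.

```bash
python3 -c "
from rig import workorder; print(workorder.hand_in())"
```

```text
the job is handed in; nothing more can be done
None
```

The job is handed in at about 24 s of the 141 s allowed; no verdict came back, but the last pictures show both clamps upright in the tin, both bridges flat side by side in the square tray, the plane on its sole in the long tray, and the tape and cork within 2 mm of their starts.

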